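# Clip the cast covers into the dunnage rack

### The job

Park the three cast covers in the steel dunnage rack, each in the slot of its own width with its bulging side towards the robot, and push each straight down until both spring clips have snapped into its side notches and it sits fully home on the bottom. The narrow cover was put down loose in the wide slot, the middle one only rests on its clips, and the wide one stands on the bench. Never topple or lay down a cover, and leave the grease tin, the small white carton and the spanner where they are.

Things in the scene. Friction and masses are not known exactly. Their poses are not given: they have to be found in the camera images.
- cover_wide: Wide cover, loose, 0.25 kg +-20 %: cast cover 150 wide (y) x 108 high (z) x 34 deep (x) mm, upright. Origin: at the foot, middle of the 8 mm flange (x -4 to +4, flat back to +x). A hollow body 100 wide, 104 high bulges to -x, front at x -30. Each bare side edge, 25 wide, has a notch 6 deep, 11 to 21 above the foot, over a bevelled lug. Starts on the bench.
- cover_mid: Middle cover, loose, 0.25 kg +-20 %: cast cover 125 wide (y) x 108 high (z) x 34 deep (x) mm, upright. Origin: at the foot, middle of the 8 mm flange (x -4 to +4, flat back to +x). A hollow body 75 wide, 104 high bulges to -x, front at x -30. Each bare side edge, 25 wide, has a notch 6 deep, 11 to 21 above the foot, over a bevelled lug. Starts in its slot, on the clip noses.
- cover_narrow: Narrow cover, loose, 0.25 kg +-20 %: cast cover 100 wide (y) x 108 high (z) x 34 deep (x) mm, upright. Origin: at the foot, middle of the 8 mm flange (x -4 to +4, flat back to +x). A hollow body 50 wide, 104 high bulges to -x, front at x -30. Each bare side edge, 25 wide, has a notch 6 deep, 11 to 21 above the foot, over a bevelled lug. Starts loose in the wide slot, on its pad.
- cover_wide_top (a point): Where to grip or push the wide cover: middle of its 34 mm thickness (13 mm in front of its origin) and of its width, level with its top edge, 108 mm above the foot.
- cover_mid_top (a point): Where to grip or push the middle cover: middle of its 34 mm thickness (13 mm in front of its origin) and of its width, level with its top edge, 108 mm above the foot.
- cover_narrow_top (a point): Where to grip or push the narrow cover: middle of its 34 mm thickness (13 mm in front of its origin) and of its width, level with its top edge, 108 mm above the foot.
- cover_wide_front (a point): Middle of the bulging front face of the wide cover, 50 mm above its foot.
- cover_mid_front (a point): Middle of the bulging front face of the middle cover, 50 mm above its foot.
- cover_narrow_front (a point): Middle of the bulging front face of the narrow cover, 50 mm above its foot.
- rack: The dunnage rack's two steel rails, 232 mm long, fixed on the bench at the robot's right. Origin 4 mm above the bench; -x its front. It carries the three slots one behind the other, parallel, 78 mm apart (x = -78, 0 and +78 mm), in any order.
- slot_wide: Wide slot, fixed, for the 150 mm cover: cross bar with two channel posts. y along the slot, -x its front (robot side); origin mid-slot, under the bar, 22 mm above the bench. A cover at home has its origin at (0, 0, +10 mm) here, axes alike. Channels 12 mm wide in x; posts 132 mm apart, 182 over all, 80 mm high, mouth flared to about 26 mm at 94.
- slot_mid: Middle slot, fixed, for the 125 mm cover: cross bar with two channel posts. y along the slot, -x its front (robot side); origin mid-slot, under the bar, 22 mm above the bench. A cover at home has its origin at (0, 0, +10 mm) here, axes alike. Channels 12 mm wide in x; posts 107 mm apart, 157 over all, 80 mm high, mouth flared to about 26 mm at 94.
- slot_narrow: Narrow slot, fixed, for the 100 mm cover: cross bar with two channel posts. y along the slot, -x its front (robot side); origin mid-slot, under the bar, 22 mm above the bench. A cover at home has its origin at (0, 0, +10 mm) here, axes alike. Channels 12 mm wide in x; posts 82 mm apart, 132 over all, 80 mm high, mouth flared to about 26 mm at 94. Empty at start.
- slot_wide_clip_l (a joint): Left (+y) leaf-spring clip in the wide slot, its nose 26 mm above the slot's origin, 3 mm inside the cover's edge. A cover let go in the channels stops on the noses, 13.5 mm above home; a straight push of 8 to 12 N on its middle passes them and they snap into its notches and lock it. Its value: 0 rad at rest, also when snapped into a notch; up to 0.14 when pressed outwards.
- slot_wide_clip_r (a joint): The like clip at the right (-y) end of the wide slot. Its value: 0 rad at rest, also when snapped into a notch; up to 0.14 when pressed outwards.
- slot_mid_clip_l (a joint): The like clip at the left (+y) end of the middle slot. Its value: 0 rad at rest, also when snapped into a notch; up to 0.14 when pressed outwards.
- slot_mid_clip_r (a joint): The like clip at the right (-y) end of the middle slot. Its value: 0 rad at rest, also when snapped into a notch; up to 0.14 when pressed outwards.
- slot_narrow_clip_l (a joint): The like clip at the left (+y) end of the narrow slot. Its value: 0 rad at rest, also when snapped into a notch; up to 0.14 when pressed outwards.
- slot_narrow_clip_r (a joint): The like clip at the right (-y) end of the narrow slot. Its value: 0 rad at rest, also when snapped into a notch; up to 0.14 when pressed outwards.
- grease_tin: Bystander: flat round tin with a red lid, 67 mm across, 26 mm high, in front, between rack and vice. Origin under its middle.
- carton_c: Bystander: small white parts carton 91x61x46 mm behind the work. Origin under its middle.
- spanner_13: Bystander: spanner 176 mm long, 8 mm high, lying on the right of the rack. Origin under its middle, y along it. (Also on the bench, fixed: a vice left of the grease tin, up to 155 mm high, and a squat bottle 184 mm high behind the vice.)
Things that resemble listed ones, but are neither listed nor needed, are in the scene too. Leave any turquoise look-alike of the cover_narrow alone.

How it is judged:
At the end, for the whole second after the job is handed in: Each cover stands in the slot of its own width, bulge to the front, upright and at rest: its origin within 4 mm across and 6 mm along the slot and at most 2 mm above home, square to the slot within 3.4 degrees and upright within 1.7 degrees (x of cover_wide in the frame of slot_wide between -0.004 and 0.004 m and y of cover_wide in the frame of slot_wide between -0.006 and 0.006 m and z of cover_wide in the frame of slot_wide between 0.006 and 0.012 m and x of cover_wide_front in the frame of slot_wide below -0.02 m and angle between the x axis of cover_wide and the x axis of slot_wide, either way round below 0.06 rad and angle between each of cover_wide, cover_mid, cover_narrow's own z axis and vertical below 0.03 rad and linear speed of each of cover_wide, cover_mid, cover_narrow below 0.02 m/s and x of cover_mid in the frame of slot_mid between -0.004 and 0.004 m and y of cover_mid in the frame of slot_mid between -0.006 and 0.006 m and z of cover_mid in the frame of slot_mid between 0.006 and 0.012 m and x of cover_mid_front in the frame of slot_mid below -0.02 m and angle between the x axis of cover_mid and the x axis of slot_mid, either way round below 0.06 rad and x of cover_narrow in the frame of slot_narrow between -0.004 and 0.004 m and y of cover_narrow in the frame of slot_narrow between -0.006 and 0.006 m and z of cover_narrow in the frame of slot_narrow between 0.006 and 0.012 m and x of cover_narrow_front in the frame of slot_narrow below -0.02 m and angle between the x axis of cover_narrow and the x axis of slot_narrow, either way round below 0.06 rad); the robot touches nothing.
It fails at once if a cover is toppled or laid down (tilted more than 35 degrees) (angle between any of cover_wide, cover_mid, cover_narrow's own z axis and vertical above 0.61 rad).
It fails at once if the grease tin, the small white carton or the spanner is shoved more than 30 mm (distance of any of grease_tin, carton_c, spanner_13 from where it was at the start of the episode above 0.03 m).
It also fails if it takes over 58 s, if anything falls off the work surface, if the arm or the gripper's body presses on something with over 40 N, if the wrist force passes 120 N, or if a joint passes its speed limit or range.

### The arm

A 6-joint arm with a two-finger parallel gripper is mounted at the origin on a cart in front of the work surface, level with it; the furniture and walls round the work are solid. World frame = base frame: x ahead of the robot, y to its left, z up, the work surface at z = 0. Lengths are in m, angles in rad, forces in N, time in s.
With the tool pointing down it reaches from about 0.35 to 0.875 m from the base axis. Payload 4.2 kg.
Tool frame: the origin (TCP) lies at the centre of the arm's flange, where the gripper is bolted on; the fingertips stand r.finger_overhang ahead of it and the grasp point (between the pads) lies 164 mm ahead of it (r.finger_overhang is the distance from the TCP to the fingertips, in m); z points along the fingers, y is the line along which they close (so a half turn about z gives the same grasp; the last joint's range is limited). The gripper opens to 87 mm and grips with 3 to 60 N. Pads are 19 mm wide; open, the fingers measure 117 mm over their backs; the gripper's body (75 mm by 190 mm) begins 51 mm behind the grasp point.
Start: joints at [1.459, 0.385, 0.008, 0, -1.194, -0.259], TCP at [0.226, 0.583, 0.405] pointing down, gripper open.
Joint ranges: [-3.14, 3.14], [-1.21, 2.06], [-1.07, 1.41], [-3.16, 2.05], [-2.99, -0.16], [-3.1, 3.1]. Speed limits (rad/s): [2.79, 2.79, 3.14, 3.14, 3.14, 3.14].

### API

Orientations are given as a rotation vector (axis times angle).
In Python, from station import read_state, grab_frame, camera_info, r, search_frame, regions_of, landmark_of gives the robot as it stands. The module is installed in compiled form; this text tells all that it offers.
- The arm moves only by the shell command python3 -m handwheel 'ROWS' [OPENING] [FORCE]. ROWS is text: rows parted by semicolons, each of 4 numbers parted by spaces: the shift along the tool's x, y, z in units of 40 mm (1.0 is 40 mm), then the turn about the tool's z in units of 6 degrees (1.0 is 6 degrees). A call has 1 to 8 rows; each row is the pose to reach, as a shift and turn from the pose commanded when the call began, along the tool's axes at that moment; what a row does not reach only later rows make up. A row lasts 1/8 s, in which the tool goes at most 62.5 mm and 10.7 degrees, less where a joint would pass 70% of its speed; a pose out of reach is approached as far as the arm can. A call with a gripper value outside its range is refused whole. OPENING is the closure, from -1 (fully open) to 1 (shut), set as the call begins (- or left out, the last holds). The fingers move at their own pace and stop on an object; FORCE is the grip in N (left out, the last holds). Time passes only in rows, so rows that repeat a pose let the fingers close. It gives the time, the measured TCP pose, the force, the opening and the grip force at its end, in the units of the state.
- read_state(): the state, without advancing time (a new reading comes with each control period).
- grab_frame(name): name is "side" or "top"; returns the picture (384x512x3 uint8, red, green, blue); there is no depth.
- camera_info(name): a dict with "K" (3x3 intrinsics, pixels), "view" (4x4, takes a point from world to camera coordinates). Camera axes: x right, y down, z forward; pixel columns grow to the right and rows downward; lengths in m; the calibration is good to about 2 mm. A picture is of the moment at which its call begins. camera_info takes no time and is no camera call.
- r.finish_job(): hands the job in; it is judged then, once.
Trained networks look in the newest picture that a camera, given by its name, has taken for a name from the list of things; names that differ only in an ending like _2 or _b are one class to them, and where a whole thing is asked for, a point or a joint stands for the part that bears it (a point fixed in the world has none). Each returns a list of dicts, best first, with "score" (0 to 1); they miss things now and then, are a little off and sometimes report something else, mostly with a low value. They report only what shows in the picture. A call takes as long as a camera call. They do not tell look-alikes from the thing itself.
- search_frame(camera, label): "point" ([x, y, z] in m, in world coordinates, good to about 4 mm: the middle of the surface that is visible of it).
- regions_of(camera, label): "mask" (384x512 bool, what is visible of it).
- landmark_of(camera, label): "point" ([x, y, z] in m, in world coordinates, good to about 4 mm: a listed point, or the origin of a listed thing).
The state is a dict: "time": time; "qpos": joint angles; "dq": joint speeds; "effort": joint torques, N m; "position": TCP position; "orientation": TCP orientation; "ft_force": force on the tool from outside, world axes, zero at the start; "moment": the same for the moment, N m; "grip_width": opening from 0.0 (shut) to 1.0 (fully open); "grip_force": force on a finger pad.
Only numpy, scipy, OpenCV 4.12 (cv2) and the standard library are available. Lean on these libraries where they do the work, as an engineer would, in place of code of your own. Each camera call takes 0.05 s, during which the arm holds its last target. There are 200 camera calls.

## Working session

There is one attempt and no reset: what is moved stays moved. The work goes in short steps, Python scripts to look and compute and a shell command to move; the robot and the scene stay as the last step left them, time stands still between calls to the robot, and variables do not carry over. Pictures are saved under pics/ and viewed, at most 10 in all, crops included, and the job is handed in when it is done.

```bash
mkdir -p pics; cat > h.py <<'E'
import numpy as np, cv2
from station import *
def save(cam,name,crop=None,s=1):
    f=grab_frame(cam)
    if crop: x0,y0,x1,y1=crop; f=f[y0:y1,x0:x1]
    f=cv2.resize(f,None,fx=s,fy=s,interpolation=cv2.INTER_CUBIC)
    cv2.imwrite('pics/'+name+'.png',f[:,:,::-1])
def proj(cam,p):
    c=camera_info(cam); q=np.array(c['view'])@np.r_[p,1]; q=np.array(c['K'])@q[:3]; return (q[:2]/q[2]).round(1)
E
python3 - <<'E'
from h import *
save('top','top0',s=1.5);save('side','side0',s=1.5)
s=read_state();print(s,r.finger_overhang)
for cam in ('top','side'):
  c=camera_info(cam);v=np.array(c['view']);print(cam,'pos',(-v[:3,:3].T@v[:3,3]).round(3),'fwd',v[2,:3].round(2))
  for l in ['cover_wide','cover_mid','cover_narrow','cover_wide_top','cover_mid_top','cover_narrow_top','slot_wide','slot_mid','slot_narrow','rack','grease_tin','carton_c','spanner_13']:
    print(cam,l,[(np.round(d['point'],3).tolist(),round(d['score'],2),proj(cam,d['point']).tolist()) for d in landmark_of(cam,l)[:3]])
E
```

```text
{'time': 0.1, 'qpos': array([ 1.45862381e+00,  3.85499441e-01,  6.80344289e-03, -4.16522445e-04,
       -1.19400858e+00, -2.58599384e-01]), 'dq': array([-0.00071807,  0.00065394,  0.00238177,  0.00236735, -0.00034469,
        0.00084709]), 'effort': array([-3.68827668e-04, -3.91687524e+01,  1.87936592e+01,  4.23183426e+00,
        1.35187534e-02, -7.37043842e-05]), 'position': array([0.22636562, 0.58238889, 0.40377547]), 'orientation': array([ 3.08581920e+00, -5.78957844e-01, -3.87019701e-04]), 'ft_force': array([ 0.13484505, -0.12852263,  0.08424755]), 'moment': array([0.02075648, 0.03976178, 0.03891179]), 'grip_force': 0.0, 'grip_width': 0.9994695827300609} 0.1822
top pos [ 0.364 -0.173  1.157] fwd [ 0.19  0.01 -0.98]
top cover_wide [([0.621, 0.034, 0.006], 0.67, [187.6, 177.6])]
top cover_mid [([0.56, -0.25, 0.05], 0.65, [285.9, 197.3]), ([0.464, -0.255, 0.142], 0.25, [290.2, 228.8])]
top cover_narrow [([0.492, -0.064, -0.004], 0.89, [219.8, 222.6]), ([0.481, -0.252, 0.028], 0.83, [285.6, 226.7])]
top cover_wide_top [([0.62, 0.025, 0.117], 0.85, [184.1, 168.7])]
top cover_mid_top 
[... 1033 characters left out ...]
0.541, -0.25, 0.152], 0.89, [249.9, 188.8])]
side cover_narrow_top [([0.471, -0.071, 0.109], 0.8, [218.6, 180.9]), ([0.464, -0.252, 0.139], 0.67, [221.2, 196.3])]
side slot_wide [([0.477, -0.252, 0.019], 0.89, [228.5, 235.1])]
side slot_mid [([0.558, -0.25, 0.024], 0.67, [257.0, 229.8])]
side slot_narrow [([0.632, -0.246, 0.018], 0.76, [282.0, 228.3])]
side rack [([0.551, -0.248, 0.004], 0.73, [254.6, 236.0])]
side grease_tin [([0.47, 0.062, 0.004], 0.38, [217.1, 194.2])]
side carton_c [([0.722, -0.145, 0.005], 0.74, [301.9, 213.0]), ([0.448, -0.257, 0.082], 0.64, [216.7, 217.0])]
side spanner_13 [([0.553, -0.462, -0.004], 0.66, [272.0, 286.7]), ([0.636, -0.246, 0.02], 0.35, [283.3, 227.3])]
```

View pics/top0.png

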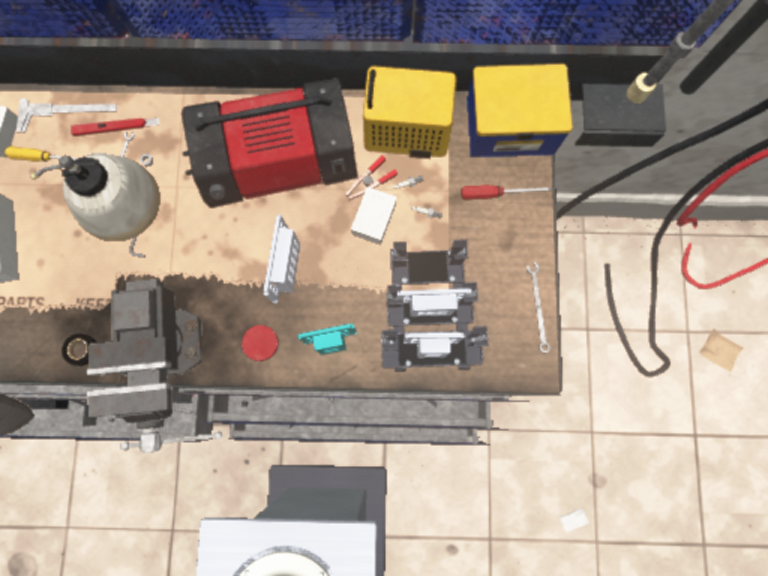

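View pics/side0.png

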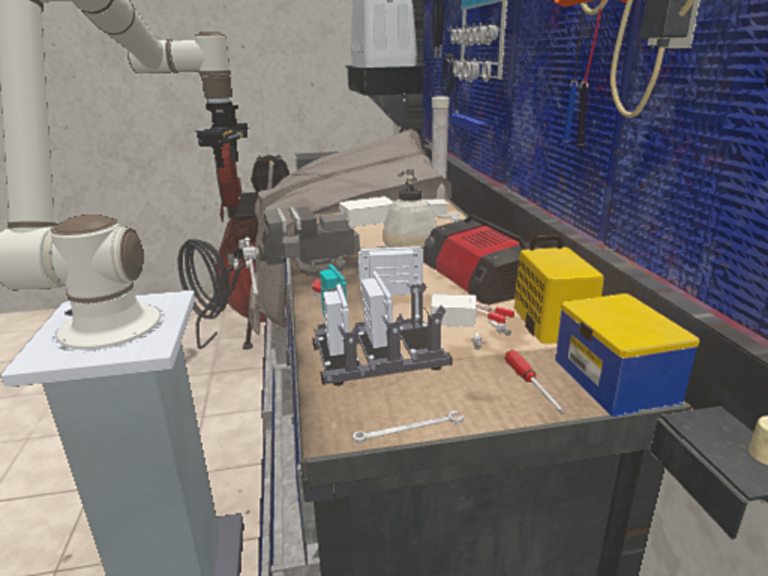

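```bash
python3 - <<'E'
from h import *
f=grab_frame('top');a=f[150:260,140:380];b=grab_frame('side')[150:260,170:330]
a=cv2.resize(a,None,fx=3.2,fy=3.2,interpolation=cv2.INTER_CUBIC)
b=cv2.resize(b,(352,242),interpolation=cv2.INTER_CUBIC)
o=np.zeros((600,768,3),np.uint8);o[:352]=a;o[352:594,:352]=b
cv2.imwrite('pics/crop0.png',o[:,:,::-1])
E
```

```text
(no output)
```

View pics/crop0.png

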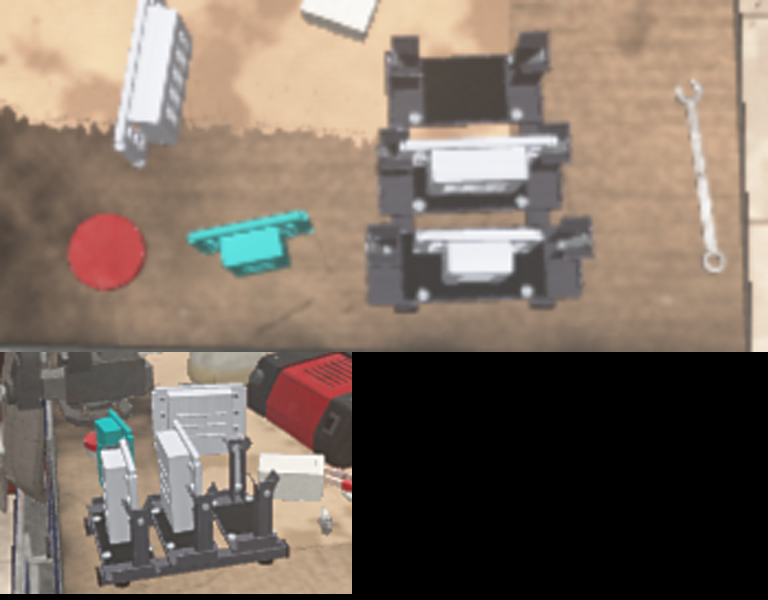

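The top view (x1.5) shows the wide cover at (282,258), flange to +y and bulge to -y. The narrow grey cover is in the front (wide) slot at (434,345), the middle cover at (430,305), and the empty narrow slot at the back at (427,265).

Candidates for cover_narrow, in full-resolution top pixels: turquoise at (219,225) and grey at (289,228). The grey one in the wide slot fits the description and the crop confirms it. The turquoise one is the look-alike and stays put.

Next I refine the poses.

```bash
cat > fit.py <<'E'
from h import *
from scipy.optimize import minimize, least_squares
W=dict(wide=.150,mid=.125,narrow=.100)
def sil(cam,w,x,y,z,t,S=4):
    m=np.zeros((384*S,512*S),np.uint8);c=camera_info(cam);V=np.array(c['view']);K=np.array(c['K'])
    for (x0,x1,hw,h) in ((-.004,.004,w/2,.108),(-.030,-.004,w/2-.025,.104)):
        P=np.array([[a,b,e] for a in(x0,x1) for b in(-hw,hw) for e in(0,h)])
        R=np.array([[np.cos(t),-np.sin(t),0],[np.sin(t),np.cos(t),0],[0,0,1]])
        Q=(V@np.c_[P@R.T+[x,y,z],np.ones(8)].T)[:3];q=K@Q;q=(q[:2]/q[2]).T
        cv2.fillConvexPoly(m,cv2.convexHull(((q+.5)*S*16-8).astype(np.int32)),255,shift=4)
    return cv2.resize(m,(512,384),interpolation=cv2.INTER_AREA)/255.
def fitcover(n,p0,z,cams=('top','side')):
    ms=[]
    for cam in cams:
        d=regions_of(cam,'cover_'+n)
        for e in d[:3]:
            ys,xs=np.nonzero(e['mask']);q=proj(cam,[p0[0],p0[1],z+.06])
            if np.hypot(xs.mean()-q[0],ys.mean()-q[1])<15: ms.append((cam,e['mask'].astype(float)));break
    f=lambda p:sum(1-np.minimum(a,s).sum()/np.maximum(a,s).sum() for cam,a in ms for s in [sil(cam,W[n],p[0]/100,p[1]/100,z,p[2]/10)])
    x0=np.array([p0[0]*100,p0[1]*100,p0[2]*10])
    best=min((minimize(f,x0+[0,0,k],method='Nelder-Mead',options=dict(initial_simplex=x0+[0,0,k]+np.array([[0,0,0],[1,0,0],[0,1,0],[0,0,1]]))) for k in(-1,0,1)),key=lambda o:o.fun)
    return best.x[0]/100,best.x[1]/100,np.degrees(best.x[2]/10),best.fun/len(ms),[c for c,_ in ms]
def fitrack(n=1):
    pts=[]
    for _ in range(n):
      for cam in('top','side'):
        grab_frame(cam)
        for s in('wide','mid','narrow'):
            for e,k in(('',0),('_clip_l',1),('_clip_r',-1)):
                for d in landmark_of(cam,'slot_'+s+e)[:1]:
                    if d['score']>.3: pts.append((s,k,*d['point']))
    lx=dict(wide=-.078,mid=0,narrow=.078)
    def res(p):
        c,sn=np.cos(p[2]),np.sin(p[2]);o=[]
        for s,k,x,y,z in pts:
            a,b=lx[s],k*(W[s]/2+p[3]); o+=[p[0]+c*a-sn*b-x,p[1]+sn*a+c*b-y]
        return np.array(o)*1000
    o=least_squares(res,[.553,-.25,.03,0],loss='soft_l1',f_scale=4)
    return o.x[:2].round(4),np.degrees(o.x[2]).round(2),o.x[3].round(4),len(pts),np.abs(o.fun).mean().round(2),[(s,k,np.round(q,3).tolist()) for s,k,*q in pts if k]
E
python3 - <<'E'
from fit import *
a=fitrack(2);print(a[:5]);print(a[5][:12])
print('wide',fitcover('wide',(.62,.034,np.radians(82)),0))
print('narrow',fitcover('narrow',(.476,-.253,.03),.032))
print('mid',fitcover('mid',(.556,-.249,.03),.0455))
E
```

```text
Traceback (most recent call last):
  File "fit.py", line 30, in fitrack
    for d in landmark_of(cam,'slot_'+s+e)[:1]:
             ~~~~~~~~~~~^^^^^^^^^^^^^^^^^
ValueError: it knows: carton, cover_mid, cover_mid_front, cover_mid_top, cover_narrow, cover_narrow_front, cover_narrow_top, cover_wide, cover_wide_front, cover_wide_top, grease_tin, rack, slot_mid, slot_narrow,
```

```bash
sed -i "s/for e,k in.*/for e,k in(('',0),):/" fit.py
python3 - <<'E'
from fit import *
a=fitrack(3);print(a[:5])
print('wide',fitcover('wide',(.62,.034,np.radians(82)),0))
print('narrow',fitcover('narrow',(.476,-.253,.03),.032))
print('mid',fitcover('mid',(.556,-.249,.03),.0455))
# slot masks from top: outline rect on plane z=.1
c=camera_info('top');K=np.array(c['K']);V=np.array(c['view'])
def bp(u,v,z):
    d=V[:3,:3].T@np.linalg.inv(K)@[u,v,1];o=-V[:3,:3].T@V[:3,3];return o+d*(z-o[2])/d[2]
f=grab_frame('top')
for s in('wide','mid','narrow'):
    e=regions_of('top','slot_'+s)[0];ys,xs=np.nonzero(e['mask']);P=np.array([bp(u,v,.1)[:2] for u,v in zip(xs,ys)],np.float32)
    print(s,round(e['score'],2),len(xs),cv2.minAreaRect(P*1000))
cv2.imwrite('pics/rack.png',cv2.resize(f[155:255,250:330],None,fx=6,fy=6,interpolation=cv2.INTER_CUBIC)[:,:,::-1])
E
```

```text
(array([ 0.5546, -0.2512]), np.float64(2.04), np.float64(0.0), 18, np.float64(14.02))
wide (np.float64(0.6234054337816561), np.float64(0.036144644183357874), np.float64(83.62360010020038), np.float64(0.15984276559631655), ['top', 'side'])
narrow (np.float64(0.4781680215861836), np.float64(-0.25389887626286145), np.float64(1.055662937470073), np.float64(0.08921809658574376), ['top'])
mid (np.float64(0.5518317634240758), np.float64(-0.25110940170987406), np.float64(2.5507164587402906), np.float64(0.17282670907401199), ['top', 'side'])
wide 0.81 1133 ((461.1062316894531, -256.5113525390625), (65.48735046386719, 184.85678100585938), 3.053382635116577)
mid 0.66 742 ((536.4434204101562, -251.31231689453125), (72.3879165649414, 157.507080078125), 2.3327324390411377)
narrow 0.85 1243 ((612.4312744140625, -247.2555389404297), (80.38467407226562, 136.5998077392578), 2.650540590286255)
```

View pics/rack.png

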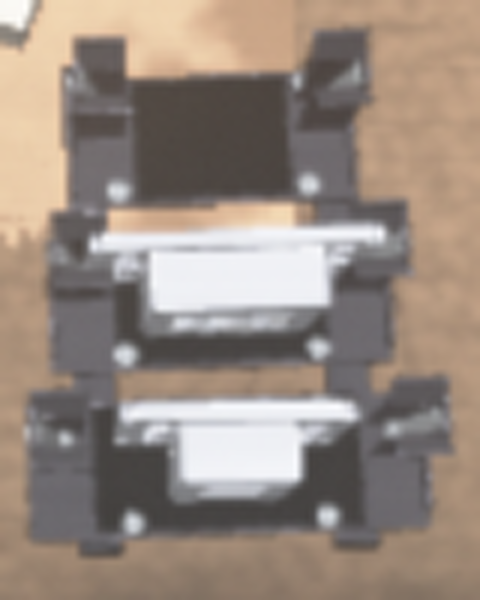

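The rack is at (0.5546,-0.2512) with a yaw of about 2.3°, confirmed by the slot outlines and the mid cover fit. Now I approach the narrow cover.

```bash
cat > go.py <<'E'
# go.py x y zgrasp yaw(deg of cover x; tool y = -cover x): units to go from the present pose
import sys;from h import *
from scipy.spatial.transform import Rotation as R
x,y,z,a=map(float,sys.argv[1:5]);s=read_state();M=R.from_rotvec(s['orientation']).as_matrix()
d=M.T@(np.array([x,y,z+.164])-s['position'])/.04
h=np.degrees(np.arctan2(M[1,0],M[0,0]));t=((h-(a-90)+180)%360-180)/6
print('units',d.round(3),t.round(3),'| t',round(s['time'],2),'grasp',(s['position']-[0,0,.164]).round(4),'yaw',round(h+90,2),'tilt',M[:,2].round(3),'F',s['ft_force'].round(1),'w',round(s['grip_width']*87,1),s['grip_force'])
E
python3 -m handwheel '0.9 1.1 0 0.8; 2.2 2.3 0 2.5; 3.6 3.5 0 4.2; 4.9 4.6 0 5.9; 6.1 5.7 0 7.6; 7.2 6.8 0 9.3; 8.0 8.0 0 11; 8.8 9.2 0 11.07' -0.29 30
python3 go.py .465 -.2545 .20 2.3
```

```text
time: 4.3
position: [0.4174, 0.1269, 0.4051]
orientation: [-2.265, 2.176, -0.001]
ft_force: [1.7, -0.2, 0.2]
grip_width: 0.642
grip_force: 0.0
units [ 9.576 -0.808  1.025] -0.002 | t 4.3 grasp [0.4174 0.1269 0.2411] yaw 2.29 tilt [ 0.001  0.001 -1.   ] F [ 1.7 -0.2  0.2] w 55.9 0.0
```

```bash
python3 -m handwheel '1.2 -0.1 0 0; 2.6 -0.2 0 0; 4.1 -0.4 0 0; 5.6 -0.5 0 0; 7.1 -0.6 0 0; 8.5 -0.7 0 0; 9.4 -0.8 0.4 0; 9.58 -0.8 1.0 0'
python3 go.py .465 -.2545 .117 2.3
python3 - <<'E'
from h import *
for c in('top','side'):
    save(c,'p_'+c)
    for l in('cover_narrow_top','cover_narrow'):print(c,l,[(np.round(d['point'],3).tolist(),round(d['score'],2)) for d in landmark_of(c,l)[:3]])
E
```

```text
time: 5.3
position: [0.4649, -0.255, 0.3647]
orientation: [-2.262, 2.179, -0.003]
ft_force: [0.0, -0.2, -1.2]
grip_width: 0.643
grip_force: 0.0
units [-1.500e-02  2.000e-03  2.093e+00] -0.024 | t 5.3 grasp [ 0.4649 -0.255   0.2007] yaw 2.16 tilt [ 0.002 -0.001 -1.   ] F [ 0.  -0.2 -1.2] w 56.0 0.0
top cover_narrow_top [([0.466, -0.255, 0.143], 0.63), ([0.47, -0.072, 0.106], 0.59)]
top cover_narrow [([0.481, -0.254, 0.03], 0.62), ([0.488, -0.065, -0.002], 0.61)]
side cover_narrow_top [([0.47, -0.067, 0.11], 0.72), ([0.465, -0.257, 0.141], 0.59)]
side cover_narrow [([0.478, -0.254, 0.036], 0.87), ([0.488, -0.067, 0.0], 0.62)]
```

Measurements agree. I descend, then grip.

```bash
python3 -m handwheel '0 0 0.5 0; 0 0 1.1 0; 0 0 1.6 0; 0 0 1.9 0; 0 0 2.1 0; 0 0 2.1 0'; python3 -m handwheel '0 0 0 0; 0 0 0 0; 0 0 0 0; 0 0 0 0; 0 0 0 0' 0.6 30
```

```text
time: 6.35
position: [0.4649, -0.2526, 0.2809]
orientation: [2.267, -2.175, 0.0]
ft_force: [0.1, 0.1, -0.1]
grip_width: 0.644
grip_force: 0.0
time: 6.98
position: [0.4648, -0.2528, 0.2811]
orientation: [-2.266, 2.175, -0.001]
ft_force: [0.1, -0.2, 3.6]
grip_width: 0.385
grip_force: 29.9
```

```bash
python3 -m handwheel '0 0 -0.4 0; 0 0 -1.2 0; 0 0 -2.2 0; 0 0 -3.2 0; 0 0 -3.8 0; 0 0 -3.8 0'; python3 go.py .6195 -.247 .26 2.3;python3 - <<'E'
from h import *
for c in('top','side'):
    grab_frame(c)
    for l in('cover_narrow_top','cover_narrow'):print(c,l,[(np.round(d['point'],3).tolist(),round(d['score'],2)) for d in landmark_of(c,l)[:3]])
E
```

```text
time: 7.72
position: [0.4647, -0.2527, 0.4337]
orientation: [-2.265, 2.175, -0.004]
ft_force: [-0.3, 1.1, -2.7]
grip_width: 0.386
grip_force: 29.9
units [ 0.015 -3.872  0.254] 0.004 | t 7.72 grasp [ 0.4647 -0.2527  0.2697] yaw 2.32 tilt [ 0.003 -0.    -1.   ] F [-0.3  1.1 -2.7] w 33.6 29.887931859120727
top cover_narrow_top [([0.474, -0.071, 0.109], 0.75), ([0.475, -0.255, 0.023], 0.74)]
top cover_narrow [([0.488, -0.066, -0.002], 0.53)]
side cover_narrow_top [([0.474, -0.07, 0.108], 0.83), ([0.622, 0.007, 0.051], 0.69), ([0.458, -0.252, 0.292], 0.62)]
side cover_narrow [([0.486, -0.066, 0.0], 0.88), ([0.465, -0.251, 0.289], 0.62), ([0.476, -0.256, 0.177], 0.56)]
```

```bash
python3 -m handwheel '0 -0.5 0 0; 0 -1.4 0 0; 0 -2.4 0 0; 0 -3.3 0 0; 0 -3.8 0 0; 0 -3.87 0.6 0; 0.01 -3.87 1.3 0; 0.01 -3.87 1.3 0'; python3 go.py .6195 -.247 .19 2.3;python3 - <<'E'
from fit import *
f=grab_frame('top');g=grab_frame('side')
for c in('top','side'):
    for l in('cover_narrow','slot_narrow'):print(c,l,[(np.round(d['point'],3).tolist(),round(d['score'],2)) for d in landmark_of(c,l)[:3]])
a=cv2.resize(f[140:240,250:330],None,fx=4.5,fy=4.5,interpolation=cv2.INTER_CUBIC)
b=cv2.resize(g[140:240,220:310],None,fx=4.5,fy=4.5,interpolation=cv2.INTER_CUBIC)
cv2.imwrite('pics/n1.png',np.hstack([a,b])[:,:,::-1])
E
```

```text
time: 9.02
position: [0.619, -0.2466, 0.3766]
orientation: [2.263, -2.173, -0.012]
ft_force: [0.3, 0.5, -2.5]
grip_width: 0.388
grip_force: 29.9
units [ 0.011 -0.018  0.564] 0.002 | t 9.03 grasp [ 0.619  -0.2466  0.2126] yaw 2.31 tilt [-0.008  0.002 -1.   ] F [ 0.3  0.5 -2.5] w 33.7 29.888256127014756
top cover_narrow [([0.488, -0.062, -0.002], 0.72), ([0.635, -0.246, 0.121], 0.44)]
top slot_narrow [([0.632, -0.248, 0.025], 0.81)]
side cover_narrow [([0.487, -0.066, 0.002], 0.77), ([0.632, -0.248, 0.126], 0.64)]
side slot_narrow [([0.637, -0.247, 0.018], 0.62), ([0.601, -0.251, 0.179], 0.43)]
```

View pics/n1.png

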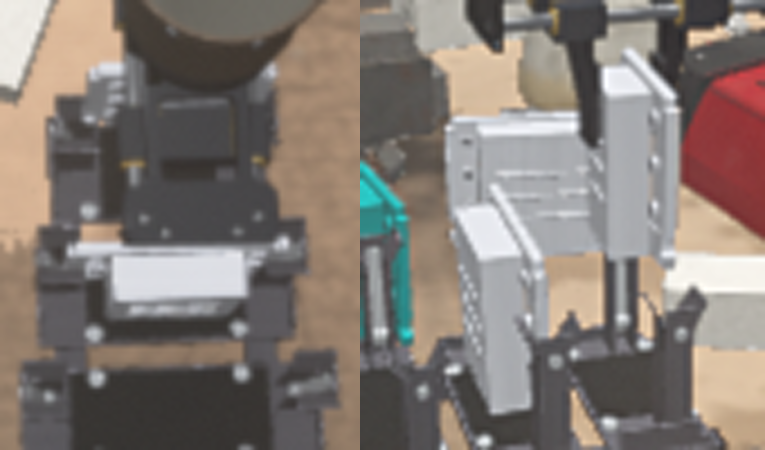

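The right half of the view shows the foot just over the flared posts of the back slot, with the flange in line. I lower it step by step.

```bash
python3 -m handwheel '0 -0.01 0.2 0; 0.01 -0.02 0.5 0; 0.01 -0.02 0.8 0; 0.01 -0.02 1.1 0; 0.01 -0.02 1.4 0; 0.01 -0.02 1.7 0; 0.01 -0.02 1.8 0'; python3 go.py .6195 -.247 .117 2.3
```

```text
time: 10.2
position: [0.62, -0.2472, 0.3074]
orientation: [2.265, -2.175, -0.003]
ft_force: [-1.8, -0.8, -0.6]
grip_width: 0.385
grip_force: 29.9
units [-0.004  0.011  0.66 ] 0.005 | t 10.2 grasp [ 0.62   -0.2472  0.1434] yaw 2.33 tilt [-0.002  0.    -1.   ] F [-1.8 -0.8 -0.6] w 33.5 29.912638440728188
```

```bash
python3 -m handwheel '0 0 0.2 0; 0 0 0.35 0; 0 0 0.45 0; 0 0 0.55 0; 0 0 0.65 0; 0 0 0.7 0; 0 0 0.7 0'; python3 go.py .6195 -.247 .117 2.3
```

```text
time: 11.08
position: [0.62, -0.2471, 0.2813]
orientation: [2.266, -2.175, -0.001]
ft_force: [-5.2, 1.2, 3.7]
grip_width: 0.387
grip_force: 30.0
units [-0.004  0.013  0.006] 0.008 | t 11.07 grasp [ 0.62   -0.2471  0.1173] yaw 2.35 tilt [-0.001 -0.    -1.   ] F [-5.2  1.2  3.7] w 33.6 29.95256183668971
```

```bash
python3 -m handwheel '0 0 0.08 0; 0 0 0.15 0; 0 0 0.2 0; 0 0 0.2 0'; python3 - <<'E'
from h import *
grab_frame('side')
print([(np.round(d['point'],3).tolist(),round(d['score'],2)) for l in('cover_narrow','cover_narrow_top') for d in landmark_of('side',l)[:3]])
E
```

```text
time: 11.58
position: [0.6199, -0.2468, 0.281]
orientation: [2.268, -2.173, 0.005]
ft_force: [-13.8, 8.2, 30.8]
grip_width: 0.391
grip_force: 30.0
[([0.485, -0.066, -0.0], 0.8), ([0.632, -0.254, 0.03], 0.55), ([0.616, -0.251, 0.142], 0.79), ([0.474, -0.07, 0.113], 0.65), ([0.632, -0.25, 0.03], 0.46)]
```

Seated hard at home height under 31 N. I release, rise and move to the middle cover.

```bash
python3 -m handwheel '0 0 -0.2 0; 0 0 -0.2 0; 0 0 -0.2 0; 0 0 -0.2 0' -0.29; python3 -m handwheel '0 0 -0.5 0; 0 0 -1.2 0; 0 0 -1.9 0; 0 0 -2.3 0; 0 0.5 -2.4 0; 0 1.4 -2.4 0; 0 1.95 -2.4 0; 0 1.95 -2.4 0'; python3 go.py .5416 -.2517 .1305 2.3; python3 - <<'E'
from h import *
for c in('top','side'):
    grab_frame(c)
    print(c,[(l,np.round(d['point'],3).tolist(),round(d['score'],2)) for l in('cover_narrow','cover_mid','cover_mid_top') for d in landmark_of(c,l)[:3]])
E
```

```text
time: 12.22
position: [0.6205, -0.2472, 0.2797]
orientation: [2.266, -2.176, -0.001]
ft_force: [-0.0, 0.5, -0.1]
grip_width: 0.634
grip_force: 0.0
time: 13.22
position: [0.5412, -0.2505, 0.3766]
orientation: [2.265, -2.176, -0.001]
ft_force: [0.5, -0.9, 0.4]
grip_width: 0.64
grip_force: 0.0
units [ 0.031 -0.011  2.053] -0.002 | t 13.22 grasp [ 0.5412 -0.2505  0.2126] yaw 2.29 tilt [-0.001  0.    -1.   ] F [ 0.5 -0.9  0.4] w 55.7 0.0
top [('cover_narrow', [0.487, -0.061, -0.004], 0.62), ('cover_mid', [0.559, -0.251, 0.05], 0.52), ('cover_mid_top', [0.537, -0.252, 0.154], 0.7), ('cover_mid_top', [0.474, -0.256, 0.022], 0.36)]
side [('cover_narrow', [0.632, -0.248, 0.027], 0.62), ('cover_narrow', [0.485, -0.068, 0.0], 0.61), ('cover_mid', [0.623, 0.022, 0.114], 0.54), ('cover_mid_top', [0.538, -0.252, 0.154], 0.86)]
```

```bash
python3 -m handwheel '0 0 0.5 0; 0.02 0 1.1 0; 0.03 0 1.6 0; 0.03 0 1.9 0; 0.03 0 2.05 0; 0.03 0 2.05 0'; python3 -m handwheel '0 0 0 0; 0 0 0 0; 0 0 0 0; 0 0 0 0; 0 0 0 0' 0.6 30;  python3 -m handwheel '0 0 0.08 0; 0 0 0.16 0; 0 0 0.24 0; 0 0 0.3 0; 0 0 0.35 0; 0 0 0.4 0; 0 0 0.45 0; 0 0 0.45 0'; python3 go.py .5416 -.2517 .117 2.3
```

```text
time: 14.38
position: [0.5425, -0.2516, 0.2948]
orientation: [2.266, -2.175, 0.0]
ft_force: [-0.6, 0.8, 0.2]
grip_width: 0.647
grip_force: 0.0
time: 15.0
position: [0.5422, -0.2516, 0.295]
orientation: [2.266, -2.176, -0.0]
ft_force: [-1.4, 0.0, 1.6]
grip_width: 0.388
grip_force: 29.8
time: 16.0
position: [0.5419, -0.2511, 0.2819]
orientation: [2.267, -2.173, 0.0]
ft_force: [-9.7, 7.2, 26.1]
grip_width: 0.387
grip_force: 29.9
units [0.014 0.008 0.022] 0.022 | t 16.0 grasp [ 0.5419 -0.2511  0.1179] yaw 2.43 tilt [-0.001 -0.001 -1.   ] F [-9.7  7.2 26.1] w 33.6 29.93624733582692
```

```bash
python3 -m handwheel '0 0 0.08 0; 0 0 0.12 0; 0 0 0.12 0'; python3 -m handwheel '0 0 -0.45 0; 0 0 -0.45 0; 0 0 -0.45 0; 0 0 -0.45 0' -0.2;python3 -m handwheel '0 0 -0.5 0; 0 0 -1.2 0; 0 0 -2 0; 0 0 -2.6 0; 0 0 -2.8 0'; python3 - <<'E'
from fit import *
for _ in range(2):
  for c in('top','side'):
    grab_frame(c)
    print(c,[(l,np.round(d['point'],3).tolist(),round(d['score'],2)) for l in('cover_wide','cover_wide_top','cover_wide_front','cover_narrow','cover_mid','cover_mid_top') for d in landmark_of(c,l)[:1]])
print([np.round(fitcover('wide',(.622,.036,np.radians(83)),0,c)[:4],4) for c in(('top',),('side',),('top','side'))])
m=regions_of('top','cover_wide')[0]['mask'];s=sil('top',.15,.622,.036,0,np.radians(83.6))
f=cv2.resize(grab_frame('top')[130:210,150:230],None,fx=7,fy=7,interpolation=cv2.INTER_CUBIC)
for a,col in((m.astype(np.uint8),(255,0,0)),((s>.5).astype(np.uint8),(0,200,0))):
    a=cv2.resize(a[130:210,150:230],None,fx=7,fy=7,interpolation=cv2.INTER_NEAREST)
    cv2.drawContours(f,cv2.findContours(a,0,1)[0],-1,col,1)
cv2.imwrite('pics/w.png',f[:,:,::-1])
E
python3 go.py .6206 .023 .085 83.6
```

```text
time: 16.38
position: [0.5419, -0.2517, 0.2801]
orientation: [2.269, -2.169, 0.004]
ft_force: [-13.2, 7.8, 38.4]
grip_width: 0.39
grip_force: 30.0
time: 16.88
position: [0.5422, -0.2515, 0.2885]
orientation: [2.265, -2.175, -0.003]
ft_force: [0.3, 0.3, -0.1]
grip_width: 0.594
grip_force: 0.0
time: 17.5
position: [0.5426, -0.2517, 0.4027]
orientation: [-2.266, 2.175, -0.002]
ft_force: [-0.3, -0.8, -0.6]
grip_width: 0.599
grip_force: 0.0
top [('cover_narrow', [0.486, -0.064, -0.003], 0.79), ('cover_mid', [0.558, -0.249, 0.034], 0.85), ('cover_mid_top', [0.542, -0.246, 0.139], 0.55)]
side [('cover_wide', [0.62, 0.036, 0.003], 0.61), ('cover_wide_top', [0.619, 0.026, 0.115], 0.86), ('cover_wide_front', [0.623, 0.009, 0.052], 0.87), ('cover_narrow', [0.486, -0.07, 0.002], 0.72), ('cover_mid', [0.556, -0.249, 0.036], 0.6), ('cover_mid_top', [0.544, -0.252, 0.14], 0.56)]
top [('cover_wide', [0.476, -0.256, 0.023], 0.33), ('cover_wide_top', [0.522, -0.253, 0.084], 0.5), ('cover_narrow', [0.487, -0.062, -0.003], 0.7), ('cover_mid', [0.559, -0.25, 0.034], 0.76), ('cover_mid_top', [0.541, -0.24
[... 163 characters left out ...]
97), ('cover_narrow', [0.633, -0.25, 0.03], 0.78), ('cover_mid', [0.555, -0.25, 0.037], 0.56), ('cover_mid_top', [0.542, -0.254, 0.141], 0.8)]
[array([6.22000e-01, 3.60000e-02, 7.72704e+01,         nan]), array([6.22000e-01, 3.60000e-02, 7.72704e+01,         nan]), array([6.22000e-01, 3.60000e-02, 7.72704e+01,         nan])]
units [-6.779 -2.235  3.823] -13.544 | t 19.15 grasp [ 0.5423 -0.2516  0.2379] yaw 2.33 tilt [-0.  0. -1.] F [-0.4  0.   0.5] w 52.3 0.0fit.py:22: RuntimeWarning: invalid value encountered in scalar divide
  return best.x[0]/100,best.x[1]/100,np.degrees(best.x[2]/10),best.fun/len(ms),[c for c,_ in ms]
Traceback (most recent call last):
IndexError: list index out of range
```

```bash
python3 - <<'E'
from fit import *
f=cv2.imread('pics/top0.png')[200:315,250:315];S=5
f=cv2.resize(f,None,fx=S,fy=S,interpolation=cv2.INTER_CUBIC);out=[f.copy()]
for t in(81,86):
    g=f.copy();o=np.array([.622,.036]);tr=np.radians(t)
    for x0,x1,hw,h in((-.004,.004,.075,.108),(-.030,-.004,.05,.104)):
        c=[];
        for a,b in((x0,-hw),(x0,hw),(x1,hw),(x1,-hw)):
            q=proj('top',[*(o+[np.cos(tr)*a-np.sin(tr)*b,np.sin(tr)*a+np.cos(tr)*b]),h]);c.append(((q+.5)*1.5-.5-[250,200]+.5)*S)
        cv2.polylines(g,[np.int32(c)],True,(0,0,255) ,1)
    out.append(g)
cv2.imwrite('pics/w.png',cv2.resize(np.hstack(out),None,fx=.8,fy=.8))
E
```

```text
(no output)
```

View pics/w.png

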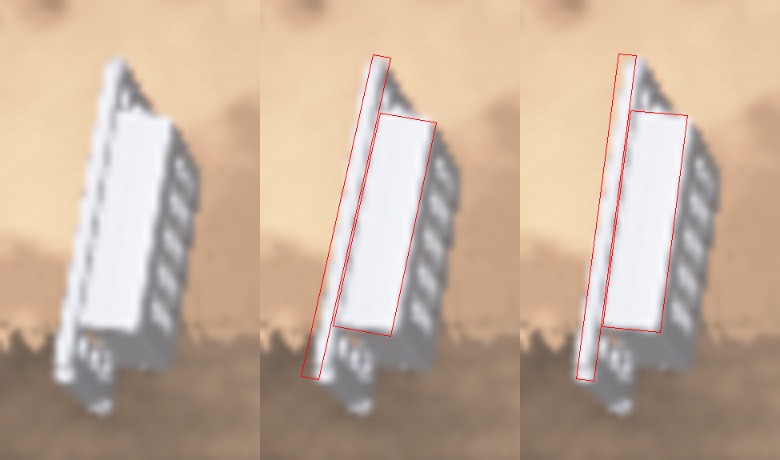

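The flange edge gives a yaw of about 83.9° and an origin of about (0.6205,0.0345), so the grip point is (0.619,0.0216).

```bash
python3 -c "
from h import *
print([proj('top',p)*1.5 for p in([.58,.117,.15],[.62,.117,.15],[.66,.117,.15])])"
python3 go.py .6191 .0216 .085 83.9
python3 -m handwheel '-0.6 -0.2 0 -1.3; -1.7 -0.6 0 -3; -2.8 -1 0 -4.7; -3.9 -1.4 0 -6.4; -5 -1.7 0 -8.1; -6 -2 0 -9.8; -6.6 -2.15 0 -11.5; -6.74 -2.2 0 -13.2' -0.4 ;python3 go.py .6191 .0216 .087 83.9
```

```text
[array([217.5, 270. ]), array([219.3 , 247.35]), array([220.95, 224.85])]
units [-6.746 -2.196  3.823] -13.594 | t 19.15 grasp [ 0.5423 -0.2516  0.2379] yaw 2.33 tilt [-0.  0. -1.] F [-0.4  0.   0.5] w 52.3 0.0
time: 20.15
position: [0.6195, 0.0232, 0.4018]
orientation: [-3.134, 0.219, 0.0]
ft_force: [0.1, -0.2, -0.2]
grip_width: 0.697
grip_force: 0.0
units [-0.005  0.042  3.769] -0.316 | t 20.15 grasp [0.6195 0.0232 0.2378] yaw 82.0 tilt [-0.  0. -1.] F [ 0.1 -0.2 -0.2] w 60.6 0.0
```

```bash
python3 -m handwheel '0 0.04 0.5 -0.32; 0 0.04 1.3 -0.32; 0 0.04 2.1 -0.32; 0 0.04 2.8 -0.32; 0 0.04 3.3 -0.32; 0 0.04 3.65 -0.32; 0 0.04 3.77 -0.32; 0 0.04 3.77 -0.32';python3 -m handwheel '0 0 0 0; 0 0 0 0; 0 0 0 0; 0 0 0 0; 0 0 0 0' 0.6 30; python3 -m handwheel '0 0 -0.4 0; 0 0 -1.4 0; 0 0 -2.5 0; 0 0 -3.6 0; 0 0 -4.3 0; 0 0 -4.5 0; 0 0 -4.5 0'; python3 go.py .4642 -.2548 .26 2.3
```

```text
time: 21.15
position: [0.6192, 0.0198, 0.2515]
orientation: [3.136, -0.179, 0.001]
ft_force: [0.3, -0.5, 0.1]
grip_width: 0.698
grip_force: 0.0
time: 21.78
position: [0.6191, 0.0199, 0.2515]
orientation: [-3.136, 0.179, -0.001]
ft_force: [-0.5, 0.7, 1.6]
grip_width: 0.388
grip_force: 29.7
time: 22.65
position: [0.6187, 0.0198, 0.4307]
orientation: [-3.136, 0.18, 0.001]
ft_force: [1.0, -0.2, -2.2]
grip_width: 0.387
grip_force: 29.7
units [-3.052  7.261  0.168] 13.523 | t 22.65 grasp [0.6187 0.0198 0.2667] yaw 83.44 tilt [-0.001  0.    -1.   ] F [ 1.  -0.2 -2.2] w 33.7 29.747024215757847
```

```bash
python3 -m handwheel '-0.2 0.6 0 1.3; -0.7 1.6 0 3; -1.2 2.8 0 4.7; -1.7 4 0 6.4; -2.2 5.2 0 8.1; -2.6 6.2 0 9.8; -2.9 6.9 0 11.5; -3.05 7.2 0 13.2'; python3 go.py .4642 -.2548 .212 2.3
```

```text
time: 23.65
position: [0.4637, -0.2536, 0.429]
orientation: [2.292, -2.146, -0.006]
ft_force: [0.3, 1.9, -2.2]
grip_width: 0.389
grip_force: 29.7
units [ 0.032 -0.017  1.325] 0.248 | t 23.65 grasp [ 0.4637 -0.2536  0.265 ] yaw 3.79 tilt [-0.004  0.001 -1.   ] F [ 0.3  1.9 -2.2] w 33.8 29.740229370072484
```

```bash
python3 -m handwheel '0.02 0 0.2 0.24; 0.03 -0.01 0.6 0.24; 0.03 -0.01 1 0.24; 0.03 -0.01 1.25 0.24; 0.03 -0.01 1.3 0.24; 0.03 -0.01 1.3 0.24'; python3 go.py .4642 -.2548 .119 2.3;python3 - <<'E'
from fit import *
f=grab_frame('top');g=grab_frame('side')
for c in('top','side'):
    for l in('cover_wide','slot_wide'):print(c,l,[(np.round(d['point'],3).tolist(),round(d['score'],2)) for d in landmark_of(c,l)[:3]])
a=cv2.resize(f[160:270,245:335],None,fx=4.2,fy=4.2,interpolation=cv2.INTER_CUBIC)
b=cv2.resize(g[150:260,180:270],None,fx=4.2,fy=4.2,interpolation=cv2.INTER_CUBIC)
cv2.imwrite('pics/w1.png',np.hstack([a,b])[:,:,::-1])
E
```

```text
time: 24.4
position: [0.4658, -0.2534, 0.3792]
orientation: [2.276, -2.165, 0.0]
ft_force: [0.3, -0.0, -2.4]
grip_width: 0.386
grip_force: 29.7
units [0.032 0.041 2.405] 0.095 | t 24.4 grasp [ 0.4658 -0.2534  0.2152] yaw 2.87 tilt [ 0. -0. -1.] F [ 0.3 -0.  -2.4] w 33.6 29.747345158830285
top cover_wide [([0.47, 0.066, -0.005], 0.63), ([0.481, -0.257, 0.132], 0.62)]
top slot_wide [([0.476, -0.257, 0.022], 0.62)]
side cover_wide [([0.478, -0.251, 0.134], 0.61)]
side slot_wide [([0.476, -0.256, 0.021], 0.8)]
```

View pics/w1.png

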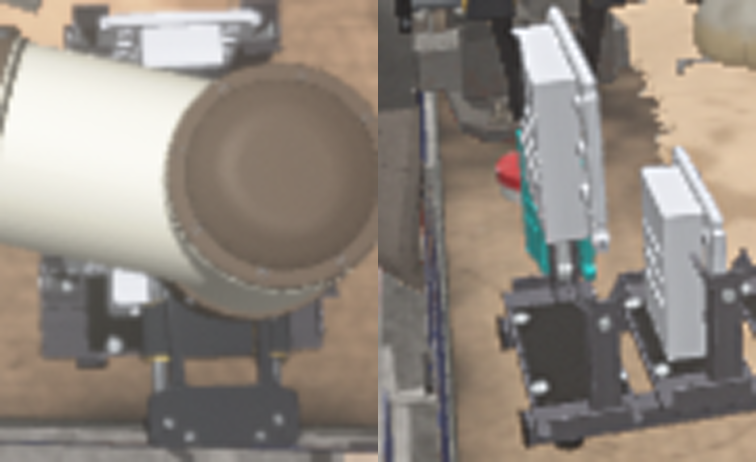

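Upright above the front slot, bulge to the robot, in line with the posts. I lower it and press.

```bash
python3 -m handwheel '0.01 0.02 0.2 0.06; 0.03 0.04 0.5 0.06; 0.03 0.04 0.8 0.06; 0.03 0.04 1.1 0.06; 0.03 0.04 1.4 0.06; 0.03 0.04 1.6 0.06; 0.03 0.04 1.7 0.06'; python3 go.py .4642 -.2548 .119 2.3
```

```text
time: 25.58
position: [0.4637, -0.2548, 0.3104]
orientation: [2.268, -2.172, -0.003]
ft_force: [-3.9, 0.0, -0.5]
grip_width: 0.387
grip_force: 29.7
units [-0.    -0.015  0.686] 0.028 | t 25.57 grasp [ 0.4637 -0.2548  0.1464] yaw 2.47 tilt [-0.002  0.    -1.   ] F [-3.9  0.  -0.5] w 33.7 29.705927607865306
```

```bash
python3 -m handwheel '0 0 0.2 0; 0 0 0.35 0; 0 0 0.45 0; 0 0 0.55 0; 0 0 0.65 0; 0 0 0.73 0; 0 0 0.8 0; 0 0 0.8 0'; python3 go.py .4642 -.2548 .119 2.3
```

```text
time: 26.58
position: [0.4641, -0.2548, 0.2792]
orientation: [2.269, -2.173, 0.0]
ft_force: [-3.0, 0.2, 1.1]
grip_width: 0.389
grip_force: 29.9
units [-0.    -0.004 -0.096] 0.028 | t 26.57 grasp [ 0.4641 -0.2548  0.1152] yaw 2.47 tilt [ 0. -0. -1.] F [-3.   0.2  1.1] w 33.8 29.900018898770213
```

```bash
python3 -m handwheel '0 0 0.05 0; 0 0 0.1 0; 0 0 0.1 0'; python3 - <<'E'
from h import *
for c in('side','top'):
    g=grab_frame(c)
    print(c,[(l,np.round(d['point'],3).tolist(),round(d['score'],2)) for l in('cover_wide','cover_wide_top','cover_wide_front') for d in landmark_of(c,l)[:2]])
g=grab_frame('side')
cv2.imwrite('pics/w2.png',cv2.resize(g[170:260,190:310],None,fx=6,fy=6,interpolation=cv2.INTER_CUBIC)[:,:,::-1])
E
```

```text
time: 26.95
position: [0.4645, -0.2545, 0.2787]
orientation: [2.271, -2.171, 0.003]
ft_force: [-8.2, 6.4, 22.0]
grip_width: 0.385
grip_force: 30.0
side [('cover_wide', [0.47, -0.253, 0.029], 0.7), ('cover_wide_top', [0.465, -0.258, 0.138], 0.91), ('cover_wide_front', [0.448, -0.254, 0.081], 0.78), ('cover_wide_front', [0.543, -0.252, 0.139], 0.63)]
top [('cover_wide', [0.618, -0.251, 0.14], 0.75)]
```

View pics/w2.png

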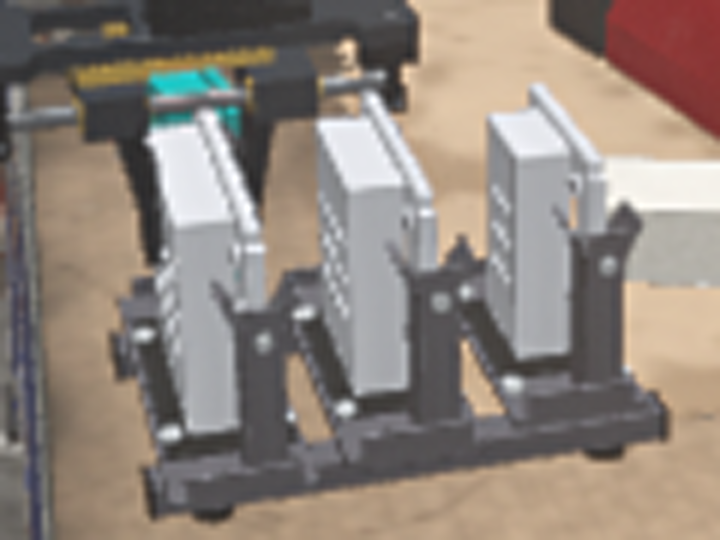

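All three covers stand at the same height relative to their posts, with the wide front at z 0.081 (home is 0.082) and a firm stop under it. I press once more, then release and retreat.

```bash
python3 -m handwheel '0 0 0.06 0; 0 0 0.1 0; 0 0 0.1 0'; python3 -m handwheel '0 0 -0.4 0; 0 0 -0.4 0; 0 0 -0.4 0; 0 0 -0.4 0; 0 0 -0.4 0' -0.25;python3 -m handwheel '0 0 -0.5 0; 0 0 -1.2 0; 0 0 -2 0; 0 0 -3 0; 0 0 -4 0; -1 0 -4.4 0; -2.4 0 -4.4 0; -3.8 0 -4.4 0';python3 -m handwheel '-1.4 0 0 0; -2.8 0 0 0; -4.2 0 0 0; -5.5 0 0 0; -6 0 0 0; -6 0 0 0'; python3 - <<'E'
from fit import *
for c in('side','top'):
    grab_frame(c)
    print(c,[(l,np.round(d['point'],3).tolist(),round(d['score'],2)) for n in W for l in('cover_'+n,'cover_%s_top'%n) for d in landmark_of(c,l)[:2]])
for n,p in(('wide',(.4766,-.254)),('mid',(.5546,-.251)),('narrow',(.6325,-.248))):
    for z in(.032,.0455): print(n,z,np.round(fitcover(n,(*p,.04),z,('top','side'))[:4],4))
a=cv2.resize(grab_frame('top')[155:265,245:335],None,fx=4.2,fy=4.2,interpolation=cv2.INTER_CUBIC)
b=cv2.resize(grab_frame('side')[160:270,205:295],None,fx=4.2,fy=4.2,interpolation=cv2.INTER_CUBIC)
cv2.imwrite('pics/end.png',np.hstack([a,b])[:,:,::-1]);print(read_state()['time'])
E
```

```text
time: 27.78
position: [0.4645, -0.2547, 0.2778]
orientation: [2.272, -2.169, 0.006]
ft_force: [-12.1, 9.3, 36.4]
grip_width: 0.391
grip_force: 30.0
time: 28.4
position: [0.464, -0.2549, 0.2865]
orientation: [2.268, -2.173, -0.001]
ft_force: [0.2, 0.6, 0.4]
grip_width: 0.618
grip_force: 0.0
time: 29.4
position: [0.4572, -0.1017, 0.4631]
orientation: [-2.267, 2.174, -0.0]
ft_force: [0.8, -1.0, 0.2]
grip_width: 0.626
grip_force: 0.0
time: 30.15
position: [0.4471, 0.1381, 0.4627]
orientation: [2.271, -2.17, -0.0]
ft_force: [-0.6, -0.2, -0.1]
grip_width: 0.625
grip_force: 0.0
side [('cover_wide', [0.473, -0.253, 0.031], 0.92), ('cover_wide_top', [0.463, -0.256, 0.141], 0.92), ('cover_mid_top', [0.542, -0.257, 0.139], 0.84), ('cover_mid_top', [0.554, -0.25, 0.026], 0.5), ('cover_narrow', [0.635, -0.249, 0.03], 0.71), ('cover_narrow_top', [0.62, -0.245, 0.139], 0.68), ('cover_narrow_top', [0.473, -0.07, 0.11], 0.44)]
top [('cover_wide', [0.479, -0.256, 0.035], 0.59), ('cover_wide_top', [0.464, -0.254, 0.144], 0.67), ('cover_mid', [0.558, -0.25, 0.036], 0.8), ('cover_mid', [0.469, 0.067, -0.008], 0.63), ('cover_mid_top', [0.543, -0.252, 0.139], 0.94), ('cover_mid_top', [0.464, -0.254, 0.146], 0.64), ('cover_narrow', [0.634, -0.246, 0.03], 0.8), ('cover_narrow', [0.487, -0.064, -0.008], 0.72), ('cover_narrow_top', [0.475, -0.071, 0.105], 0.82), ('cover_narrow_top', [0.621, -0.249, 0.143], 0.62)]
wide 0.032 [ 0.478  -0.2566  1.5106  0.1484]
wide 0.0455 [ 0.4768 -0.2565  1.1831  0.188 ]
mid 0.032 [ 0.5553 -0.2514  1.292   0.1556]
mid 0.0455 [ 0.5527 -0.251   1.0941  0.1958]
narrow 0.032 [ 0.634  -0.2491  2.474   0.1427]
narrow 0.0455 [ 0.6301 -0.2478  4.2595  0.2078]
31.55
```

View pics/end.png

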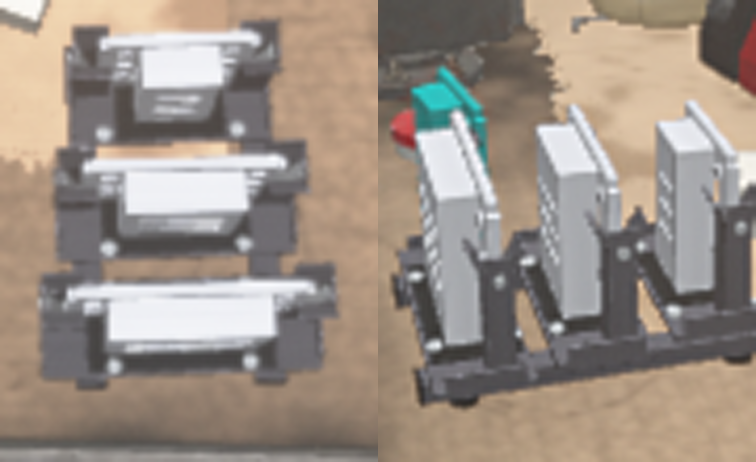

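The final view shows all three covers home, each in its own slot with the bulge to the front. The heights fit 0.032 m rather than 0.0455 m, and the robot touches nothing.

```bash
python3 -c "
from station import r
print(r.finish_job())"
```

```text
the job is handed in; nothing more can be done
None
```

I handed the job in at about 31.6 s: all three covers look fully home in their own slots with the bulge to the robot; I judged the clips by cover height and the hard stop, and got no verdict back.

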